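# Put the pipe couplings back in the fittings case in order of size

### The arm

A 7-joint arm with a two-finger parallel gripper is mounted at the origin on the work surface. World frame = base frame: x ahead of the robot, y to its left, z up, the work surface at z = 0. Lengths are in m, angles in rad, forces in N, time in s.
With the tool pointing down it reaches from about 0.425 to 0.825 m from the base axis. Payload 3.6 kg.
Tool frame: the origin (TCP) lies midway between the tips of the shut fingers; the grasp point (between the pads) lies 19 mm behind it (grip_point_offset is the distance from the TCP to the grasp point, in m); y points along the fingers, z is the direction in which the jaws open and shut, and the axes are right-handed (so a half turn about y gives the same grasp; the last joint's range is limited). The gripper opens to 85 mm and grips with 20 to 120 N. Pads are 22 mm wide; open, the fingers measure 114 mm over their backs; the gripper's body (76 mm by 85 mm) begins 54 mm behind the grasp point. The pads swing forward as they close: fully open they stand 13 mm farther back than shut.
Start: joints at [-1.313, 0.615, -0.013, 1.423, 0.008, 1.103, -0.04], TCP at [0.182, 0.624, 0.231] pointing down, gripper open.
Joint ranges: [-3.12, 3.12], [-0.3, 2.06], [-1.34, 1.32], [0.26, 2.42], [-1.36, 4.5], [0.01, 1.98], [-2.84, 2.84]. Speed limits (rad/s): [2.79, 2.79, 3.14, 3.14, 3.14, 3.14, 3.14].

### API

Orientations are given as a unit quaternion [x, y, z, w].
In Python, from rig import get_obs, snapshot, hand_in, grip_point_offset gives the robot as it stands. The module is installed in compiled form; this text tells all that it offers.
- The arm moves only by the tool send_rows, never from a script. Its argument "motion" is a list that holds one entry, the list of rows, each a list of 7 numbers: the shift along the tool's x, y, z in units of 25 mm (1.0 is 25 mm), then the turn, a rotation vector about the tool's x, y, z in units of 8 degrees (1.0 is 8 degrees), then the closure in counts, from 0 (fully open) to 255 (shut). A call has exactly 10 rows; each row is the pose to reach, as a shift and turn from the pose commanded when the call began, along the tool's axes at that moment; what a row does not reach only later rows make up. A row lasts 1/10 s, in which the tool goes at most 50 mm and 8.59 degrees, less where a joint would pass 70% of its speed; a pose out of reach is approached as far as the arm can. A call with a gripper value outside its range is refused whole. The fingers move at their own pace and stop on an object; "grip_force" is the grip in N (left out, the last holds). Time passes only in rows, so rows that repeat a pose let the fingers close, or fill a call up. It gives the time, the measured TCP pose, the force and the opening at its end, in the units of the state.
- get_obs(): the state, without advancing time (a new reading comes with each control period).
- snapshot(name): name is "side" or "top"; returns a dict with "color" (384x512x3 uint8, red, green, blue), "vfov" (degrees; the focal length in pixels is half the picture's height over the tangent of half this angle, whatever the lens; pixels are square), "cx", "cy" (the principal point, pixels), "distortion" ([k1, k2, p1, p2, k3] as OpenCV has them; the pictures are not rectified), "pose" (4x4, takes a point from camera to world coordinates). Camera axes: x right, y up, looking along -z (the intrinsics and any distortion apply to the point x, -y, -z); pixel columns grow to the right and rows downward; lengths in m; the calibration is good to about 2 mm. A picture is of the moment at which its call begins. There is no depth.
- hand_in(): hands the job in, once; it reports no verdict.
The state is a dict: "clock": time; "joints": joint angles; "joint_velocities": joint speeds; "effort": joint torques, N m; "tcp_pos": TCP position; "eef_rot": TCP orientation; "ft_force": force on the tool from outside, world axes, zero at the start; "ft_torque": the same for the moment, N m; "grip_width": opening from 0.0 (shut) to 1.0 (fully open).
Only numpy, scipy, OpenCV 4.12 (cv2) and the standard library are available. Lean on these libraries where they do the work, as an engineer would, in place of code of your own. Each camera call takes 0.05 s, during which the arm holds its last target. There are 200 camera calls.

### The job

Put the four loose pipe couplings back in the open fittings case, standing on end, one to a compartment in order of size: the row starts with the biggest coupling, which is already in its end compartment, and runs down to the smallest beside the spool of thread tape. Leave the biggest coupling and the spool in their compartments, then shut the lid fully.

Things in the scene. Friction and masses are not known exactly. Their poses are not given: they have to be found in the camera images.
- coupling_22: loose galvanised steel pipe coupling (a short round sleeve with a beaded rim at each end), the smallest: 22 mm outside diameter, 30 mm tall, about 60 g. Stands on end on the table. Origin: centre of its underside; z is its axis, up.
- coupling_27: loose galvanised steel pipe coupling (a short round sleeve with a beaded rim at each end), the second smallest: 27 mm outside diameter, 36 mm tall, about 100 g. Stands on end on the table. Origin: centre of its underside; z is its axis, up.
- coupling_34: loose galvanised steel pipe coupling (a short round sleeve with a beaded rim at each end), the second largest of the four: 34 mm outside diameter, 40 mm tall, about 150 g. Stands on end on the table. Origin: centre of its underside; z is its axis, up.
- coupling_42: loose galvanised steel pipe coupling (a short round sleeve with a beaded rim at each end), the largest of the four loose ones: 42 mm outside diameter, 46 mm tall, about 230 g. Stands on end on the table. Origin: centre of its underside; z is its axis, up.
- coupling_51: the biggest coupling of the set, same make, 51 mm diameter, 52 mm tall, about 340 g, already standing in the compartment at one end of the case (either end; see where it is). It stays there. Origin: centre of its underside; z up.
- tape_spool: white spool of thread-seal tape, 46 mm diameter, 14 mm tall, lying flat in the compartment at the other end of the case. It stays there. Origin: centre of its underside.
- case: fixed open black plastic case, 112 (x) by 371 (y) mm; origin: centre of underside; x points away from the robot to the hinge. Floor 4 thick, walls 30 high. Row of six equal compartments, centres x = 0, y = -152.5, -91.5, -30.5, 30.5, 91.5, 152.5 mm, each 58 wide (y), 104 long (x), parted by ribs 24 mm high over the underside. Carrying handle juts 23 mm from the front, under 18 high.
- lid (a joint): angle (rad) of the case's grey lid: 0 shut, grows opening up and back; starts at 2.2 to 2.45, stop 2.5. Hinge line along the case's y at its x = +56 mm, z = 30 mm. Stiff: stays where left; 2 to 4 N at the free edge swings it. A shell 112 mm from hinge to free edge, 371 wide, 35 deep: shut, its flat top is 65 mm above the table. 220 g, no latch to work.
- lid_tab (a point): middle of the finger tab on the lid's free edge: a lip 80 mm wide along the edge, 5 mm thick, sticking out 15 mm. The point lies 122 mm from the hinge line, close to the lid's rim plane. With the lid shut it is at the front of the case, 33 mm above the table.
Not all that is in view belongs to the job. Leave any red or yellow look-alike of the coupling_51 alone.

How it is judged:
At the end, for the whole second after the job is handed in: From the 51 mm coupling in its end compartment, the 42, 34, 27 and 22 mm couplings stand upright (0.15 rad) on the floor of the next compartments in that order (within 20 mm of the centre along the row), the spool lies in the last; lid shut to 0.06 rad; all released and at rest ((((y of coupling_51 in the frame of case between 0.1325 and 0.1725 m and x of coupling_51 in the frame of case between -0.045 and 0.045 m and z of coupling_51 in the frame of case below 0.009 m) and (y of coupling_42 in the frame of case between 0.0715 and 0.1115 m and x of coupling_42 in the frame of case between -0.045 and 0.045 m and z of coupling_42 in the frame of case below 0.009 m) and (y of coupling_34 in the frame of case between 0.0105 and 0.0505 m and x of coupling_34 in the frame of case between -0.045 and 0.045 m and z of coupling_34 in the frame of case below 0.009 m) and (y of coupling_27 in the frame of case between -0.0505 and -0.0105 m and x of coupling_27 in the frame of case between -0.045 and 0.045 m and z of coupling_27 in the frame of case below 0.009 m) and (y of coupling_22 in the frame of case between -0.1115 and -0.0715 m and x of coupling_22 in the frame of case between -0.045 and 0.045 m and z of coupling_22 in the frame of case below 0.009 m) and (y of tape_spool in the frame of case between -0.1725 and -0.1325 m and x of tape_spool in the frame of case between -0.045 and 0.045 m and z of tape_spool in the frame of case below 0.009 m)) or ((y of coupling_51 in the frame of case between -0.1725 and -0.1325 m and x of coupling_51 in the frame of case between -0.045 and 0.045 m and z of coupling_51 in the frame of case below 0.009 m) and (y of coupling_42 in the frame of case between -0.1115 and -0.0715 m and x of coupling_42 in the frame of case between -0.045 and 0.045 m and z of coupling_42 in the frame of case below 0.009 m) and (y of coupling_34 in the frame of case between -0.0505 and -0.0105 m and x of coupling_34 in the frame of case between -0.045 and 0.045 m and z of coupling_34 in the frame of case below 0.009 m) and (y of coupling_27 in the frame of case between 0.0105 and 0.0505 m and x of coupling_27 in the frame of case between -0.045 and 0.045 m and z of coupling_27 in the frame of case below 0.009 m) and (y of coupling_22 in the frame of case between 0.0715 and 0.1115 m and x of coupling_22 in the frame of case between -0.045 and 0.045 m and z of coupling_22 in the frame of case below 0.009 m) and (y of tape_spool in the frame of case between 0.1325 and 0.1725 m and x of tape_spool in the frame of case between -0.045 and 0.045 m and z of tape_spool in the frame of case below 0.009 m))) and value of joint lid below 0.06 rad and velocity of joint lid below 0.05 rad/s and angle between the z axis of each of coupling_22, coupling_27, coupling_34, coupling_42, coupling_51 and the z axis of case, either way round below 0.15 rad and linear speed of each of coupling_22, coupling_27, coupling_34, coupling_42, coupling_51 below 0.02 m/s); the robot touches nothing.
It also fails if it takes over 112 s, if anything falls off the work surface, if the arm or the gripper's body presses on something with over 40 N, if the wrist force passes 120 N, or if a joint passes its speed limit or range.

## Working session

There is one attempt and no reset: what is moved stays moved. The work goes in short steps, Python scripts to look and compute and a tool call to move; the robot and the scene stay as the last step left them, time stands still between calls to the robot, and variables do not carry over. Pictures are saved under pics/ and viewed, on a budget of 14 in all, crops included, one or two more only if the job needs it, and the job is handed in when it is done.

Besides the shell and the picture viewer there is one more tool, called after "Call:" by a JSON object that holds its "fn" and its "kwargs", one argument or row to a line. send_rows: Moves the arm, as the interface text tells. Its arguments: {"type":"object","properties":{"motion":{"type":"array"},"grip_force":{"type":"number"}},"required":["motion"]}

```bash
mkdir -p pics; cat > h.py <<'E'
import numpy as np, cv2, json
from rig import get_obs, snapshot, hand_in, grip_point_offset
from scipy.spatial.transform import Rotation as R
def save(name, fn):
    s=snapshot(name); cv2.imwrite(f'pics/{fn}.png', s['color'][:,:,::-1]); 
    np.savez(f'pics/{fn}.npz', **{k:np.array(v) for k,v in s.items()}); return s
def K(s):
    h=s['color'].shape[0]; f=h/2/np.tan(np.radians(float(s['vfov']))/2)
    return np.array([[f,0,float(s['cx'])],[0,f,float(s['cy'])],[0,0,1]])
def ray(s,px):
    p=cv2.undistortPoints(np.array([[px]],float),K(s),np.array(s['distortion'],float)).ravel()
    d=s['pose'][:3,:3]@np.array([p[0],-p[1],-1.]); return s['pose'][:3,3],d/np.linalg.norm(d)
def onz(s,px,z):
    o,d=ray(s,px); return o+d*(z-o[2])/d[2]
def proj(s,P):
    P=np.atleast_2d(P); q=(P-s['pose'][:3,3])@s['pose'][:3,:3]; q=q*[1,-1,-1]
    return cv2.projectPoints(q,np.zeros(3),np.zeros(3),K(s),np.array(s['distortion'],float))[0][:,0]
def load(fn): return dict(np.load(f'pics/{fn}.npz'))
def togo(pos, jaw_dir=None):
    """rows units: shift in current tool axes to reach world TCP pos"""
    o=get_obs(); r=R.from_quat(o['eef_rot']); d=r.inv().apply(np.array(pos)-o['tcp_pos'])/0.025
    return d.round(2)
E
python3 - <<'E'
from h import *
o=get_obs()
for k,v in o.items(): print(k,np.round(v,3))
print(grip_point_offset, R.from_quat(o['eef_rot']).as_matrix().round(3))
a=save('top','t0'); b=save('side','s0')
for s in (a,b): print(s['vfov'],s['cx'],s['cy'],s['distortion'],s['pose'].round(3).tolist())
cv2.imwrite('pics/both.png',cv2.resize(np.hstack([a['color'],b['color']])[:,:,::-1],(800,300)))
E
```

```text
clock 0.0
joints [-1.313  0.616 -0.013  1.425  0.008  1.103 -0.04 ]
joint_velocities [-0.002  0.     0.    -0.     0.001 -0.001  0.   ]
effort [-0.0000e+00 -4.6923e+01  2.5900e-01 -1.7104e+01  1.0000e-02  1.0000e-02
  0.0000e+00]
tcp_pos [0.182 0.623 0.23 ]
eef_rot [ 0.701 -0.1    0.1   -0.699]
ft_force [ 0.16  -0.197 -0.349]
ft_torque [-0.016  0.017  0.004]
grip_width 1.0
0.0187 [[ 0.96  -0.001  0.28 ]
 [-0.28  -0.003  0.96 ]
 [ 0.    -1.    -0.003]]
52.821628918942494 250.8297912139006 190.68423906308252 [-0.01760564  0.          0.          0.          0.        ] [[-0.049, 0.975, -0.218, 0.365], [-0.999, -0.048, 0.011, -0.003], [-0.0, 0.219, 0.976, 0.913], [0.0, 0.0, 0.0, 1.0]]
44.41838463328827 258.2265008586674 196.86640660879155 [-0.03746197  0.          0.          0.          0.        ] [[0.805, 0.335, -0.491, 0.047], [-0.594, 0.475, -0.65, -0.685], [0.016, 0.814, 0.581, 0.642], [0.0, 0.0, 0.0, 1.0]]
```

View pics/t0.png

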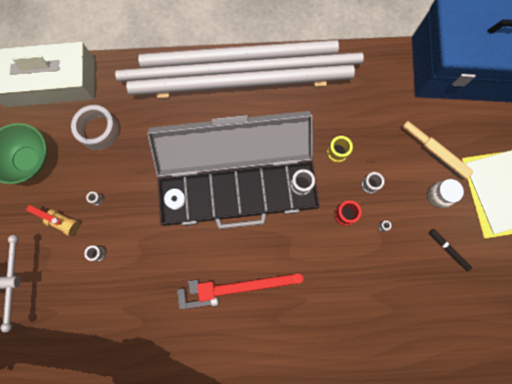

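View pics/s0.png

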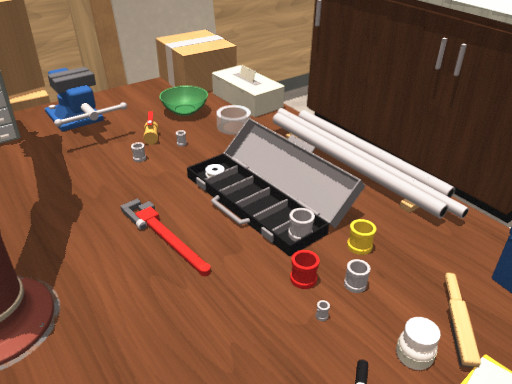

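Four grey steel sleeves stand loose. In the top view they are at (93,198), (94,253), (374,182) and (386,225). The 51 is in the right end compartment at (302,181) and the spool in the left at (174,198). The red ring (348,212), yellow ring (340,148) and pale big ring (95,125) are look-alikes to leave. I'll measure diameters and confirm in one enlarged crop.

```bash
python3 - <<'E'
from h import *
t=load('t0'); s=load('s0')
c=[(93,198),(94,253),(374,182),(386,225)]; cs=[(181,138),(138,152),(357,276),(323,311)]
tiles=[]
for im,cc,nm in((t,c,'top'),(s,cs,'side')):
    hsv=cv2.cvtColor(im['color'],cv2.COLOR_RGB2HSV); row=[]
    for (x,y) in cc:
        m=((hsv[...,1]<95)).astype(np.uint8); 
        w=np.zeros_like(m); w[y-19:y+20,x-19:x+20]=1; m*=w
        cn=max(cv2.findContours(m,cv2.RETR_EXTERNAL,cv2.CHAIN_APPROX_NONE)[0],key=cv2.contourArea)
        bx=cv2.boundingRect(cn); print(nm,(x,y),'bbox',bx,'area',cv2.contourArea(cn))
        row.append(cv2.resize(im['color'][y-20:y+20,x-20:x+20],(200,200),interpolation=cv2.INTER_CUBIC))
    tiles.append(np.hstack(row))
cv2.imwrite('pics/coup.png',np.vstack(tiles)[:,:,::-1])
cr=t['color'][100:240,140:330]; cv2.imwrite('pics/case.png',cv2.resize(cr,(760,560),interpolation=cv2.INTER_CUBIC)[:,:,::-1])
E
```

```text
top (93, 198) bbox (85, 191, 18, 15) area 175.0
top (94, 253) bbox (84, 245, 22, 17) area 273.0
top (374, 182) bbox (361, 171, 24, 23) area 371.5
top (386, 225) bbox (378, 220, 14, 12) area 108.0
side (181, 138) bbox (176, 130, 11, 16) area 125.5
side (138, 152) bbox (131, 142, 15, 20) area 209.0
side (357, 276) bbox (344, 259, 27, 34) area 660.0
side (323, 311) bbox (316, 300, 14, 21) area 211.5
```

View pics/coup.png

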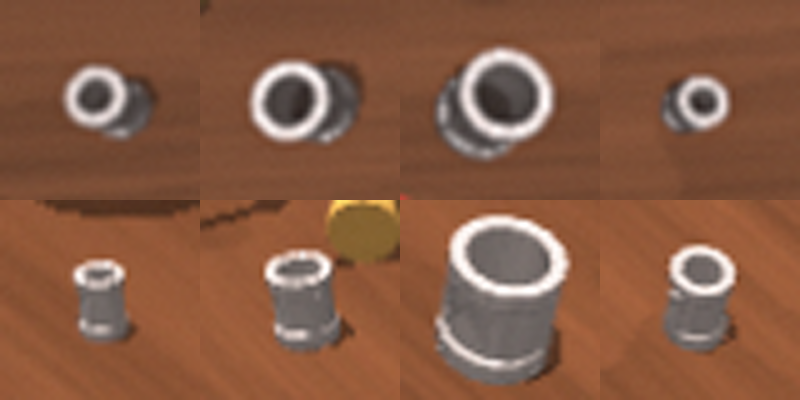

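View pics/case.png

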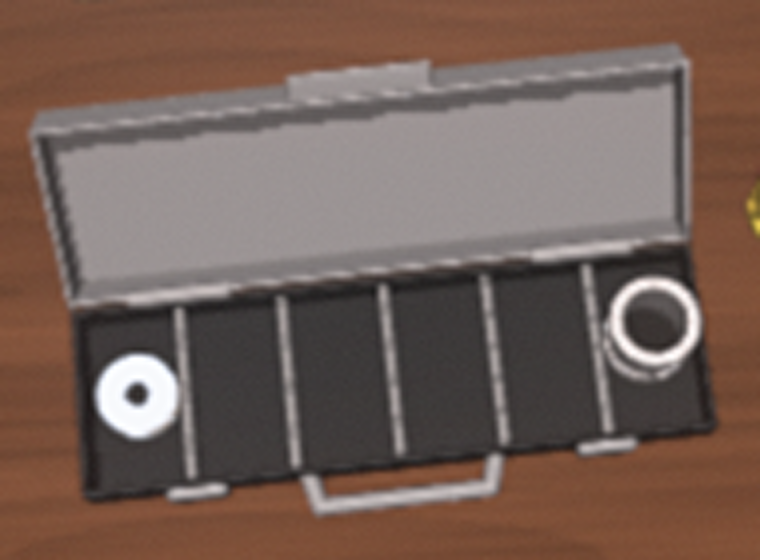

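The crops confirm it. By rim diameter (12.4, 15.6, 18.4 and 10 px), (93,198) is the 27, (94,253) the 34, (374,182) the 42 and (386,225) the 22. Next I compute poses.

```bash
cat > m.py <<'E'
from h import *
t=load('t0'); s=load('s0')
C={'27':((93,198),(181,131),.036),'34':((94,253),(138,147),.040),'42':((374,182),(358,265),.046),'22':((386,225),(323,307),.030),'51':((302,181),(302,217),.056)}
def rim(im,x,y,r=14):
    g=im['color'].min(2).astype(np.uint8)
    m=(g>125).astype(np.uint8); w=np.zeros_like(m); w[y-r:y+r+1,x-r:x+r+1]=1; m*=w
    cn=max(cv2.findContours(m,cv2.RETR_EXTERNAL,cv2.CHAIN_APPROX_NONE)[0],key=cv2.contourArea)
    return cv2.fitEllipse(cv2.convexHull(cn))
if __name__=='__main__':
    for k,(a,b,z) in C.items():
        e=rim(t,*a); p=onz(t,e[0],z); f=rim(s,*b); q=onz(s,f[0],z)
        print(k,np.round(e[0],1),np.round(e[1],1),p.round(4),'side',np.round(f[0],1),np.round(f[1],1),q.round(4))
    L=lambda u,v,z:onz(t,((u+.5)/4-.5+140,(v+.5)/4-.5+100),z)
    fl,fr=L(85,500,.03),L(716,430,.03); print('front',fl.round(4),fr.round(4),np.linalg.norm(fl-fr))
    ribs=[((180,308),(192,477)),((281,297),(296,467)),((384,287),(401,455)),((486,275),(505,443)),((585,265),(609,432))]
    A=[(L(*a,.024),L(*b,.024)) for a,b in ribs]
    for a,b in A: print(a.round(4),b.round(4),np.linalg.norm(a-b).round(4),np.degrees(np.arctan2((a-b)[1],(a-b)[0])).round(2))
    mid=np.array([(a+b)/2 for a,b in A]); print('mid',mid.mean(0).round(4))
    ex=np.polyfit(range(5),mid,1)[0]; print(ex.round(4),np.linalg.norm(ex))
    fm=(fl+fr)/2; ey=(fl-fr)/np.linalg.norm(fl-fr); exx=np.array([ey[1],-ey[0],0]); print('yaw',np.degrees(np.arctan2(exx[1],exx[0])),'centre',(fm+.056*exx).round(4))
    # lid free edge: inner rim corners in crop
    for u,v in((35,130),(690,62),(288,78),(430,62)): print('lid px',L(u,v,.10).round(3))
E
python3 m.py
```

```text
27 [ 91.6 196.8] [11.3 12.1] [0.565  0.3581 0.036 ] side [180.2 132.4] [5.6 9.8] [0.5652 0.3609 0.036 ]
34 [ 91.5 252.7] [15.  16.2] [0.4358 0.3517 0.04  ] side [137.2 145.4] [ 7.3 12.9] [0.436  0.3544 0.04  ]
42 [374.7 180.5] [17.6 19. ] [ 0.5692 -0.2996  0.046 ] side [358.2 267.1] [16.3 23.7] [ 0.5693 -0.2995  0.046 ]
22 [386.2 224.9] [ 9.6 10.2] [ 0.4669 -0.319   0.03  ] side [322.3 305.3] [11.1 13.9] [ 0.465  -0.3187  0.03  ]
51 [302.4 181.5] [23.2 26.3] [ 0.5728 -0.1304  0.056 ] side [303.7 212.4] [21.6 30.7] [ 0.5864 -0.1274  0.056 ]
front [0.493  0.1983 0.03  ] [ 0.516  -0.1672  0.03  ] 0.3662179360667703
[0.606  0.1434 0.024 ] [0.5043 0.1376 0.024 ] 0.1018 3.25
[0.6098 0.0832 0.024 ] [0.5073 0.0772 0.024 ] 0.1027 3.38
[0.613  0.0218 0.024 ] [0.5113 0.016  0.024 ] 0.1018 3.26
[ 0.6174 -0.0393  0.024 ] [ 0.5154 -0.0448  0.024 ] 0.1021 3.08
[ 0.6207 -0.0988  0.024 ] [ 0.5189 -0.1058  0.024 ] 0.102 3.95
mid [0.5624 0.019  0.024 ]
[ 0.0037 -0.0608 -0.    ] 0.06089888792000554
yaw 3.596340929038662 centre [0.5604 0.0191 0.03  ]
lid px [0.692 0.211 0.1  ]
lid px [ 0.715 -0.158  0.1  ]
lid px [0.716 0.069 0.1  ]
lid px [ 0.722 -0.011  0.1  ]
```

Call:
{"fn": "send_rows", "kwargs": {
  "motion": [
    [[1.8,0.1,-0.6,0,0.9,0,0],[3.6,0.2,-1.2,0,1.8,0,0],[5.4,0.4,-1.8,0,2.6,0,0],[7.2,0.5,-2.4,0,3.5,0,0],[9,0.6,-3,0,4.4,0,0],[10.8,0.8,-3.6,0,5.3,0,0],[12.6,0.9,-4.2,0,6.2,0,0],[14.4,1,-4.8,0,7.1,0,0],[16.2,1.1,-5.4,0,8,0,0],[17.66,1.2,-5.84,0,8.78,0,0]]
  ]
}}

```text
clock: 1.1
tcp_pos: [0.5671, 0.3572, 0.2007]
eef_rot: [0.514, -0.486, 0.487, -0.513]
ft_force: [0.7, -0.0, -0.2]
grip_width: 1.004
```

Call:
{"fn": "send_rows", "kwargs": {
  "motion": [
    [[0,1,0,0,0,0,0],[0,2,0,0,0,0,0],[0,2,0,0,0,0,0],[0,2,0,0,0,0,0],[0,2,0,0,0,0,0],[0,2,0,0,0,0,0],[0,2,0,0,0,0,0],[0,2,0,0,0,0,0],[0,2,0,0,0,0,0],[0,2,0,0,0,0,0]]
  ]
}}

```text
clock: 2.1
tcp_pos: [0.5649, 0.3603, 0.1514]
eef_rot: [-0.515, 0.484, -0.484, 0.515]
ft_force: [0.5, 0.4, -0.0]
grip_width: 1.0
```

```bash
cat > st.py <<'E'
from h import *
o=get_obs(); p=np.array(o['tcp_pos']); M=R.from_quat(o['eef_rot']).as_matrix()
print('t',o['clock'],'tcp',p.round(4),'u',(.061*p[0]-.998*p[1]).round(4),'w',(.998*p[0]+.061*p[1]).round(4),'yaw',np.degrees(np.arctan2(M[1,2],M[0,2])).round(2),'ty',M[:,1].round(3),'grip',round(o['grip_width'],3),'F',np.round(o['ft_force'],1),'q',np.round(o['joints'],2))
E
python3 st.py; python3 -c "
from h import *
s=save('side','s1')
cv2.imwrite('pics/s1c.png',cv2.resize(s['color'][30:230,60:300],(720,600),interpolation=cv2.INTER_CUBIC)[:,:,::-1])"
```

```text
t 2.1 tcp [0.5649 0.3603 0.1514] u -0.3251 w 0.5858 yaw 3.5 ty [ 0.  0. -1.] grip 1.0 F [ 0.5  0.4 -0. ] q [-0.76  0.74  0.3   1.46 -0.24  0.98 -0.34]
```

View pics/s1c.png

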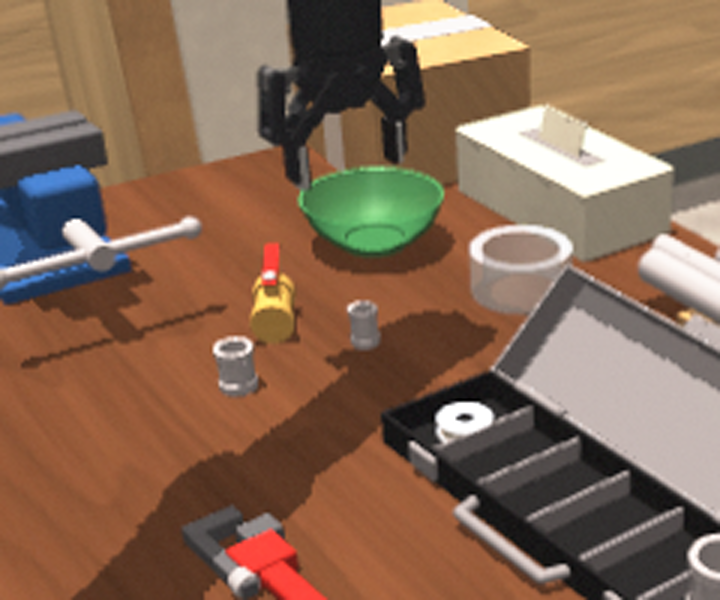

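The fingers are centred over the 27, jaws along the case's x. I'll go down, grip and lift.

Call:
{"fn": "send_rows", "kwargs": {
  "motion": [
    [[0,0.8,0,0,0,0,0],[0,1.6,0,0,0,0,0],[0,2.4,0,0,0,0,0],[0,3.2,0,0,0,0,0],[0,4,0,0,0,0,0],[0,4.8,0,0,0,0,0],[0,5.4,0,0,0,0,0],[0,5.8,0,0,0,0,0],[0,5.8,0,0,0,0,100],[0,5.8,0,0,0,0,255]]
  ],
  "grip_force": 40
}}

```text
clock: 3.15
tcp_pos: [0.5655, 0.3604, 0.0068]
eef_rot: [-0.515, 0.484, -0.485, 0.515]
ft_force: [0.2, 0.7, 1.4]
grip_width: 0.689
```

Call:
{"fn": "send_rows", "kwargs": {
  "motion": [
    [[0,0,0,0,0,0,255],[0,0,0,0,0,0,255],[0,0,0,0,0,0,255],[0,0,0,0,0,0,255],[0,0,0,0,0,0,255],[0,0,0,0,0,0,255],[0,0,0,0,0,0,255],[0,0,0,0,0,0,255],[0,0,0,0,0,0,255],[0,0,0,0,0,0,255]]
  ]
}}

```text
clock: 4.15
tcp_pos: [0.5658, 0.3606, 0.0075]
eef_rot: [-0.514, 0.484, -0.485, 0.516]
ft_force: [-0.5, -0.5, 5.8]
grip_width: 0.306
```

Call:
{"fn": "send_rows", "kwargs": {
  "motion": [
    [[0,-0.4,0,0,0,0,255],[0,-1,0,0,0,0,255],[0,-1.8,0,0,0,0,255],[0,-2.6,0,0,0,0,255],[0,-3.4,0,0,0,0,255],[0,-4.2,0,0,0,0,255],[0,-4.8,0,0,0,0,255],[0,-4.8,0,0,0,0,255],[0,-4.8,0,0,0,0,255],[0,-4.8,0,0,0,0,255]]
  ]
}}

```text
clock: 5.15
tcp_pos: [0.564, 0.3598, 0.1249]
eef_rot: [0.516, -0.485, 0.484, -0.514]
ft_force: [-0.1, -0.2, -0.6]
grip_width: 0.296
```

```bash
python3 st.py
```

```text
t 5.15 tcp [0.564  0.3598 0.1249] u -0.3247 w 0.5848 yaw 3.51 ty [-0.003 -0.001 -1.   ] grip 0.296 F [-0.1 -0.2 -0.6] q [-0.76  0.77  0.29  1.48 -0.25  0.93 -0.33]
```

Call:
{"fn": "send_rows", "kwargs": {
  "motion": [
    [[0.6,0,0,0,0,0,255],[1.8,0,-0.1,0,0,0,255],[3.3,0,-0.3,0,0,0,255],[4.9,0,-0.4,0,0,0,255],[6.5,0,-0.5,0,0,0,255],[8.1,0,-0.7,0,0,0,255],[9.7,0,-0.8,0,0,0,255],[11.1,0,-0.9,0,0,0,255],[12,0,-0.94,0,0,0,255],[12.38,0,-0.94,0,0,0,255]]
  ]
}}

```text
clock: 6.15
tcp_pos: [0.5595, 0.0446, 0.126]
eef_rot: [0.515, -0.486, 0.487, -0.512]
ft_force: [-0.2, -0.7, -1.2]
grip_width: 0.304
```

Call:
{"fn": "send_rows", "kwargs": {
  "motion": [
    [[0,0.4,0,0,0,0,255],[0,1,0,0,0,0,255],[0,1.6,0,0,0,0,255],[0,2.2,0,0,0,0,255],[0,2.8,0,0,0,0,255],[0,2.8,0,0,0,0,255],[0,2.8,0,0,0,0,255],[0,2.8,0,0,0,0,255],[0,2.8,0,0,0,0,255],[0,2.8,0,0,0,0,255]]
  ]
}}

```text
clock: 7.15
tcp_pos: [0.5608, 0.05, 0.0569]
eef_rot: [-0.515, 0.484, -0.485, 0.515]
ft_force: [-0.2, 0.7, -1.1]
grip_width: 0.302
```

```bash
python3 st.py;  python3 -c "
from h import *
s=save('side','s2')
cv2.imwrite('pics/s2c.png',cv2.resize(s['color'][80:260,160:380],(733,600),interpolation=cv2.INTER_CUBIC)[:,:,::-1])"
```

```text
t 7.15 tcp [0.5608 0.05   0.0569] u -0.0157 w 0.5627 yaw 3.51 ty [ 0.001  0.    -1.   ] grip 0.302 F [-0.2  0.7 -1.1] q [-0.27  0.72  0.22  1.86 -0.26  0.59  0.18]
```

View pics/s2c.png

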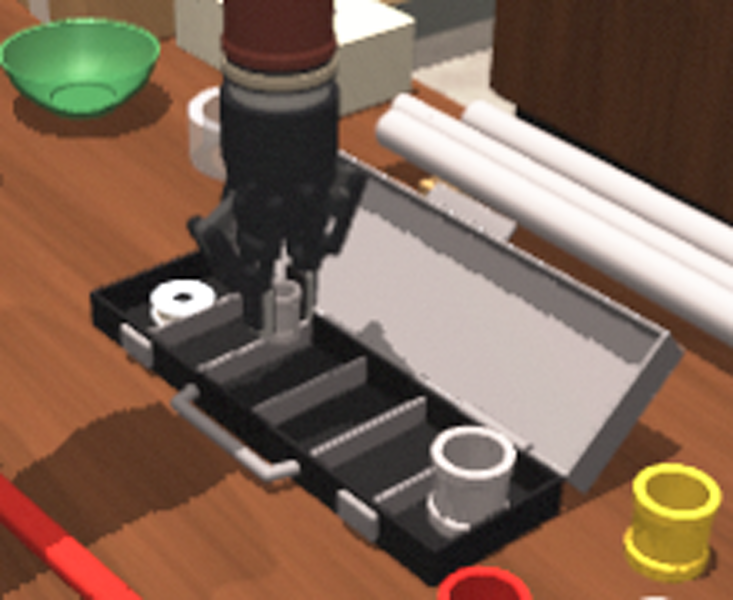

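The 27 hangs upright in the jaws, above its compartment, with its foot at crop (287,335). I'll lower and release it.

Call:
{"fn": "send_rows", "kwargs": {
  "motion": [
    [[0,0.4,0,0,0,0,255],[0,0.9,0,0,0,0,255],[0,1.3,0,0,0,0,255],[0,1.6,0,0,0,0,255],[0,1.78,0,0,0,0,255],[0,1.78,0,0,0,0,255],[0,1.78,0,0,0,0,150],[0,1.78,0,0,0,0,120],[0,1.78,0,0,0,0,100],[0,1.78,0,0,0,0,90]]
  ]
}}

```text
clock: 8.2
tcp_pos: [0.5605, 0.0499, 0.0118]
eef_rot: [-0.515, 0.484, -0.485, 0.515]
ft_force: [-0.2, -0.0, -0.4]
grip_width: 0.645
```

Call:
{"fn": "send_rows", "kwargs": {
  "motion": [
    [[0,0,0,0,0,0,90],[0,0,0,0,0,0,90],[0,0,0,0,0,0,90],[0,-0.5,0,0,0,0,90],[0,-1.2,0,0,0,0,90],[0,-2,0,0,0,0,90],[0,-3,0,0,0,0,50],[0,-4,0,0,0,0,0],[0,-5,0,0,0,0,0],[0,-5.6,0,0,0,0,0]]
  ]
}}

```text
clock: 9.2
tcp_pos: [0.5613, 0.0498, 0.1549]
eef_rot: [-0.514, 0.484, -0.485, 0.516]
ft_force: [-0.9, -0.2, -0.2]
grip_width: 0.998
```

```bash
python3 st.py
```

```text
t 9.2 tcp [0.5613 0.0498 0.1549] u -0.0154 w 0.5632 yaw 3.49 ty [ 0.004  0.    -1.   ] grip 0.998 F [-0.9 -0.2 -0.2] q [-0.31  0.58  0.28  1.78 -0.21  0.81  0.14]
```

Call:
{"fn": "send_rows", "kwargs": {
  "motion": [
    [[-1,0,-0.3,0,0,0,0],[-2.4,0,-0.8,0,0,0,0],[-3.8,0,-1.3,0,0,0,0],[-5.2,0,-1.8,0,0,0,0],[-6.6,0,-2.3,0,0,0,0],[-8,0,-2.8,0,0,0,0],[-9.4,0,-3.3,0,0,0,0],[-10.8,0,-3.8,0,0,0,0],[-12,0,-4.2,0,0,0,0],[-12.4,0,-4.26,0,0,0,0]]
  ]
}}

```text
clock: 10.2
tcp_pos: [0.4323, 0.3574, 0.1524]
eef_rot: [-0.516, 0.484, -0.482, 0.517]
ft_force: [0.2, 0.9, 0.3]
grip_width: 0.999
```

Call:
{"fn": "send_rows", "kwargs": {
  "motion": [
    [[0,0,0,0,0,0,0],[0,0,0,0,0,0,0],[0,0.8,0,0,0,0,0],[0,1.6,0,0,0,0,0],[0,2,0,0,0,0,0],[0,2,0,0,0,0,0],[0,2,0,0,0,0,0],[0,2,0,0,0,0,0],[0,2,0,0,0,0,0],[0,2,0,0,0,0,0]]
  ]
}}

```text
clock: 11.2
tcp_pos: [0.4354, 0.353, 0.1024]
eef_rot: [-0.515, 0.484, -0.484, 0.515]
ft_force: [0.4, -0.2, 0.2]
grip_width: 1.001
```

```bash
python3 st.py
```

```text
t 11.2 tcp [0.4354 0.353  0.1024] u -0.3258 w 0.4561 yaw 3.51 ty [ 0.001  0.001 -1.   ] grip 1.001 F [ 0.4 -0.2  0.2] q [-0.89  0.65  0.27  1.83 -0.26  0.69 -0.41]
```

Call:
{"fn": "send_rows", "kwargs": {
  "motion": [
    [[0,0.6,0,0,0,0,0],[0,1.2,0,0,0,0,0],[0,1.8,0,0,0,0,0],[0,2.4,0,0,0,0,0],[0,3,0,0,0,0,0],[0,3.5,0,0,0,0,0],[0,3.78,0,0,0,0,0],[0,3.78,0,0,0,0,0],[0,3.78,0,0,0,0,100],[0,3.78,0,0,0,0,255]]
  ],
  "grip_force": 40
}}

```text
clock: 12.2
tcp_pos: [0.4356, 0.3531, 0.008]
eef_rot: [-0.515, 0.484, -0.485, 0.516]
ft_force: [-0.3, 0.3, -0.9]
grip_width: 0.688
```

Call:
{"fn": "send_rows", "kwargs": {
  "motion": [
    [[0,0,0,0,0,0,255],[0,0,0,0,0,0,255],[0,0,0,0,0,0,255],[0,0,0,0,0,0,255],[0,0,0,0,0,0,255],[0,0,0,0,0,0,255],[0,0,0,0,0,0,255],[0,0,0,0,0,0,255],[0,0,0,0,0,0,255],[0,0,0,0,0,0,255]]
  ]
}}

```text
clock: 13.2
tcp_pos: [0.4357, 0.3531, 0.0081]
eef_rot: [-0.515, 0.484, -0.485, 0.516]
ft_force: [0.4, 0.0, 5.6]
grip_width: 0.385
```

Call:
{"fn": "send_rows", "kwargs": {
  "motion": [
    [[0,-0.4,0,0,0,0,255],[0,-1,0,0,0,0,255],[0,-1.8,0,0,0,0,255],[0,-2.6,0,0,0,0,255],[0,-3.4,0,0,0,0,255],[0,-4.2,0,0,0,0,255],[0,-4.8,0,0,0,0,255],[0,-4.8,0,0,0,0,255],[0,-4.8,0,0,0,0,255],[0,-4.8,0,0,0,0,255]]
  ]
}}

```text
clock: 14.2
tcp_pos: [0.4342, 0.3523, 0.1262]
eef_rot: [0.516, -0.485, 0.484, -0.514]
ft_force: [-0.4, -1.2, -1.4]
grip_width: 0.385
```

```bash
python3 st.py
```

```text
t 14.2 tcp [0.4342 0.3523 0.1262] u -0.3251 w 0.4549 yaw 3.51 ty [-0.002 -0.002 -1.   ] grip 0.385 F [-0.4 -1.2 -1.4] q [-0.91  0.62  0.29  1.82 -0.24  0.75 -0.42]
```

Call:
{"fn": "send_rows", "kwargs": {
  "motion": [
    [[0.8,0,0.2,0,0,0,255],[2.3,0,0.6,0,0,0,255],[4,0,1.1,0,0,0,255],[5.8,0,1.6,0,0,0,255],[7.6,0,2.1,0,0,0,255],[9.4,0,2.7,0,0,0,255],[11.2,0,3.3,0,0,0,255],[13,0,3.8,0,0,0,255],[14.3,0,4.1,0,0,0,255],[14.86,0,4.22,0,0,0,255]]
  ]
}}

```text
clock: 15.2
tcp_pos: [0.5632, -0.0171, 0.1264]
eef_rot: [0.514, -0.486, 0.487, -0.512]
ft_force: [-0.8, -0.4, -0.8]
grip_width: 0.384
```

Call:
{"fn": "send_rows", "kwargs": {
  "motion": [
    [[0,0,0,0,0,0,255],[0,0.6,0,0,0,0,255],[0,1.3,0,0,0,0,255],[0,2,0,0,0,0,255],[0,2.7,0,0,0,0,255],[0,2.7,0,0,0,0,255],[0,2.7,0,0,0,0,255],[0,2.7,0,0,0,0,255],[0,2.7,0,0,0,0,255],[0,2.7,0,0,0,0,255]]
  ]
}}

```text
clock: 16.2
tcp_pos: [0.5636, -0.0114, 0.0606]
eef_rot: [-0.515, 0.484, -0.485, 0.515]
ft_force: [-0.6, 0.6, -1.2]
grip_width: 0.388
```

```bash
python3 st.py
```

```text
t 16.2 tcp [ 0.5636 -0.0114  0.0606] u 0.0458 w 0.5618 yaw 3.51 ty [ 0.001  0.    -1.   ] grip 0.388 F [-0.6  0.6 -1.2] q [-0.15  0.71  0.21  1.85 -0.24  0.6   0.27]
```

Call:
{"fn": "send_rows", "kwargs": {
  "motion": [
    [[0,0.4,0,0,0,0,255],[0,0.9,0,0,0,0,255],[0,1.4,0,0,0,0,255],[0,1.7,0,0,0,0,255],[0,1.9,0,0,0,0,255],[0,1.9,0,0,0,0,255],[0,1.9,0,0,0,0,130],[0,1.9,0,0,0,0,100],[0,1.9,0,0,0,0,80],[0,1.9,0,0,0,0,75]]
  ]
}}

```text
clock: 17.2
tcp_pos: [0.5633, -0.0116, 0.0123]
eef_rot: [-0.515, 0.484, -0.485, 0.515]
ft_force: [-0.1, 0.2, 0.1]
grip_width: 0.708
```

Call:
{"fn": "send_rows", "kwargs": {
  "motion": [
    [[0,0,0,0,0,0,75],[0,0,0,0,0,0,75],[0,0,0,0,0,0,75],[0,-0.5,0,0,0,0,75],[0,-1.2,0,0,0,0,75],[0,-2,0,0,0,0,75],[0,-3,0,0,0,0,50],[0,-4,0,0,0,0,0],[0,-5,0,0,0,0,0],[0,-5.6,0,0,0,0,0]]
  ]
}}

```text
clock: 18.2
tcp_pos: [0.564, -0.0118, 0.1554]
eef_rot: [-0.514, 0.484, -0.486, 0.516]
ft_force: [0.5, 0.7, 0.1]
grip_width: 0.999
```

```bash
python3 st.py
```

```text
t 18.2 tcp [ 0.564  -0.0118  0.1554] u 0.0462 w 0.5622 yaw 3.49 ty [ 0.004 -0.    -1.   ] grip 0.999 F [0.5 0.7 0.1] q [-0.18  0.58  0.26  1.78 -0.19  0.81  0.23]
```

Call:
{"fn": "send_rows", "kwargs": {
  "motion": [
    [[1,0,0,0,0,0,0],[2.3,0,-0.1,0,0,0,0],[3.6,0,-0.2,0,0,0,0],[4.9,0,-0.2,0,0,0,0],[6.2,0,-0.3,0,0,0,0],[7.5,0,-0.3,0,0,0,0],[8.8,0,-0.4,0,0,0,0],[10.1,0,-0.48,0,0,0,0],[11.1,0,-0.48,0,0,0,0],[11.5,0,-0.48,0,0,0,0]]
  ]
}}

```text
clock: 19.2
tcp_pos: [0.5676, -0.3033, 0.1533]
eef_rot: [0.515, -0.485, 0.486, -0.513]
ft_force: [0.1, -0.2, 0.5]
grip_width: 0.999
```

Call:
{"fn": "send_rows", "kwargs": {
  "motion": [
    [[0,0,0,0,0,0,0],[0,0,0,0,0,0,0],[0,0.8,0,0,0,0,0],[0,1.6,0,0,0,0,0],[0,2,0,0,0,0,0],[0,2,0,0,0,0,0],[0,2,0,0,0,0,0],[0,2,0,0,0,0,0],[0,2,0,0,0,0,0],[0,2,0,0,0,0,0]]
  ]
}}

```text
clock: 20.2
tcp_pos: [0.5691, -0.2995, 0.103]
eef_rot: [-0.515, 0.484, -0.485, 0.515]
ft_force: [0.1, 0.1, -0.6]
grip_width: 0.999
```

```bash
python3 st.py;  python3 -c "
from h import *
s=save('side','s3')
cv2.imwrite('pics/s3c.png',cv2.resize(s['color'][130:330,180:420],(720,600),interpolation=cv2.INTER_CUBIC)[:,:,::-1])"
```

```text
t 20.2 tcp [ 0.5691 -0.2995  0.103 ] u 0.3336 w 0.5497 yaw 3.5 ty [ 0.001 -0.001 -1.   ] grip 0.999 F [ 0.1  0.1 -0.6] q [ 0.32  0.75  0.22  1.59 -0.2   0.83  0.69]
```

View pics/s3c.png

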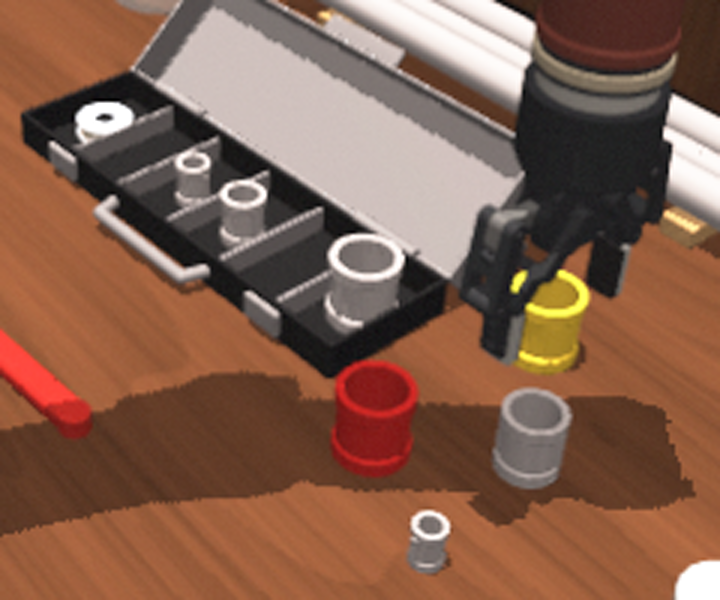

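The 27 and 34 stand upright in the 3rd and 4th compartments, at crop (193,178) and (242,210). The jaws are over the 42.

Call:
{"fn": "send_rows", "kwargs": {
  "motion": [
    [[0,0.6,0,0,0,0,0],[0,1.2,0,0,0,0,0],[0,1.8,0,0,0,0,0],[0,2.4,0,0,0,0,0],[0,3,0,0,0,0,0],[0,3.5,0,0,0,0,0],[0,3.7,0,0,0,0,0],[0,3.7,0,0,0,0,0],[0,3.7,0,0,0,0,100],[0,3.7,0,0,0,0,255]]
  ],
  "grip_force": 45
}}

```text
clock: 21.25
tcp_pos: [0.5693, -0.2997, 0.0107]
eef_rot: [-0.515, 0.484, -0.485, 0.515]
ft_force: [0.3, 0.1, -0.3]
grip_width: 0.691
```

Call:
{"fn": "send_rows", "kwargs": {
  "motion": [
    [[0,0,0,0,0,0,255],[0,0,0,0,0,0,255],[0,0,0,0,0,0,255],[0,0,0,0,0,0,255],[0,0,0,0,0,0,255],[0,0,0,0,0,0,255],[0,0,0,0,0,0,255],[0,0,0,0,0,0,255],[0,0,0,0,0,0,255],[0,0,0,0,0,0,255]]
  ]
}}

```text
clock: 22.25
tcp_pos: [0.5696, -0.2997, 0.0108]
eef_rot: [-0.515, 0.484, -0.485, 0.515]
ft_force: [0.8, 1.0, 6.3]
grip_width: 0.479
```

Call:
{"fn": "send_rows", "kwargs": {
  "motion": [
    [[0,-0.4,0,0,0,0,255],[0,-1,0,0,0,0,255],[0,-1.8,0,0,0,0,255],[0,-2.6,0,0,0,0,255],[0,-3.4,0,0,0,0,255],[0,-4.2,0,0,0,0,255],[0,-5,0,0,0,0,255],[0,-5,0,0,0,0,255],[0,-5,0,0,0,0,255],[0,-5,0,0,0,0,255]]
  ]
}}

```text
clock: 23.25
tcp_pos: [0.5677, -0.2986, 0.1334]
eef_rot: [0.515, -0.486, 0.483, -0.515]
ft_force: [-0.5, -0.1, -3.0]
grip_width: 0.481
```

```bash
python3 st.py
```

```text
t 23.25 tcp [ 0.5677 -0.2986  0.1334] u 0.3326 w 0.5483 yaw 3.5 ty [-0.003  0.002 -1.   ] grip 0.481 F [-0.5 -0.1 -3. ] q [ 0.32  0.71  0.23  1.56 -0.19  0.89  0.68]
```

Call:
{"fn": "send_rows", "kwargs": {
  "motion": [
    [[-0.5,0,0,0,0,0,255],[-1.4,0,0.1,0,0,0,255],[-2.5,0,0.1,0,0,0,255],[-3.6,0,0.2,0,0,0,255],[-4.7,0,0.2,0,0,0,255],[-5.8,0,0.3,0,0,0,255],[-6.9,0,0.3,0,0,0,255],[-8,0,0.4,0,0,0,255],[-8.8,0,0.48,0,0,0,255],[-9.07,0,0.48,0,0,0,255]]
  ]
}}

```text
clock: 24.25
tcp_pos: [0.5663, -0.0672, 0.1339]
eef_rot: [-0.516, 0.484, -0.482, 0.517]
ft_force: [-0.5, 0.2, -2.4]
grip_width: 0.486
```

Call:
{"fn": "send_rows", "kwargs": {
  "motion": [
    [[0,0,0,0,0,0,255],[0,0.6,0,0,0,0,255],[0,1.3,0,0,0,0,255],[0,2,0,0,0,0,255],[0,2.7,0,0,0,0,255],[0,3,0,0,0,0,255],[0,3,0,0,0,0,255],[0,3,0,0,0,0,255],[0,3,0,0,0,0,255],[0,3,0,0,0,0,255]]
  ]
}}

```text
clock: 25.25
tcp_pos: [0.5675, -0.0724, 0.0607]
eef_rot: [-0.515, 0.484, -0.485, 0.515]
ft_force: [-0.1, -0.5, -2.1]
grip_width: 0.478
```

```bash
python3 st.py
```

```text
t 25.25 tcp [ 0.5675 -0.0724  0.0607] u 0.1069 w 0.5619 yaw 3.5 ty [ 0.002 -0.    -1.   ] grip 0.478 F [-0.1 -0.5 -2.1] q [-0.04  0.72  0.21  1.83 -0.24  0.62  0.38]
```

Call:
{"fn": "send_rows", "kwargs": {
  "motion": [
    [[0,0.4,0,0,0,0,255],[0,0.9,0,0,0,0,255],[0,1.4,0,0,0,0,255],[0,1.7,0,0,0,0,255],[0,1.8,0,0,0,0,255],[0,1.8,0,0,0,0,255],[0,1.8,0,0,0,0,110],[0,1.8,0,0,0,0,80],[0,1.8,0,0,0,0,65],[0,1.8,0,0,0,0,65]]
  ]
}}

```text
clock: 26.25
tcp_pos: [0.5672, -0.0723, 0.0148]
eef_rot: [-0.515, 0.484, -0.485, 0.515]
ft_force: [-0.8, -0.2, -0.1]
grip_width: 0.746
```

Call:
{"fn": "send_rows", "kwargs": {
  "motion": [
    [[0,0,0,0,0,0,65],[0,0,0,0,0,0,65],[0,0,0,0,0,0,65],[0,-0.5,0,0,0,0,65],[0,-1.2,0,0,0,0,65],[0,-2,0,0,0,0,65],[0,-3,0,0,0,0,50],[0,-4,0,0,0,0,0],[0,-5,0,0,0,0,0],[0,-5.6,0,0,0,0,0]]
  ]
}}

```text
clock: 27.25
tcp_pos: [0.5678, -0.0725, 0.158]
eef_rot: [-0.514, 0.483, -0.486, 0.516]
ft_force: [-0.3, -0.5, 0.6]
grip_width: 1.001
```

```bash
python3 st.py
```

```text
t 27.25 tcp [ 0.5678 -0.0725  0.158 ] u 0.107 w 0.5622 yaw 3.49 ty [ 0.004 -0.    -1.   ] grip 1.001 F [-0.3 -0.5  0.6] q [-0.08  0.59  0.26  1.75 -0.2   0.82  0.34]
```

Call:
{"fn": "send_rows", "kwargs": {
  "motion": [
    [[0.8,0,-0.4,0,0,0,0],[1.9,0,-0.9,0,0,0,0],[3,0,-1.5,0,0,0,0],[4.1,0,-2,0,0,0,0],[5.2,0,-2.6,0,0,0,0],[6.3,0,-3.1,0,0,0,0],[7.4,0,-3.7,0,0,0,0],[8.5,0,-4.2,0,0,0,0],[9.3,0,-4.5,0,0,0,0],[9.59,0,-4.66,0,0,0,0]]
  ]
}}

```text
clock: 28.25
tcp_pos: [0.4638, -0.3218, 0.1559]
eef_rot: [0.514, -0.485, 0.486, -0.513]
ft_force: [0.3, -0.0, -0.2]
grip_width: 1.003
```

Call:
{"fn": "send_rows", "kwargs": {
  "motion": [
    [[0,0,0,0,0,0,0],[0,0,0,0,0,0,0],[0,0.8,0,0,0,0,0],[0,1.6,0,0,0,0,0],[0,2.1,0,0,0,0,0],[0,2.1,0,0,0,0,0],[0,2.1,0,0,0,0,0],[0,2.1,0,0,0,0,0],[0,2.1,0,0,0,0,0],[0,2.1,0,0,0,0,0]]
  ]
}}

```text
clock: 29.25
tcp_pos: [0.4656, -0.3189, 0.103]
eef_rot: [-0.515, 0.484, -0.485, 0.515]
ft_force: [-0.3, 0.7, 0.4]
grip_width: 0.998
```

```bash
python3 st.py;  python3 -c "
from h import *
s=save('side','s4')
cv2.imwrite('pics/s4c.png',cv2.resize(s['color'][130:350,160:420],(709,600),interpolation=cv2.INTER_CUBIC)[:,:,::-1])"
```

```text
t 29.25 tcp [ 0.4656 -0.3189  0.103 ] u 0.3466 w 0.4452 yaw 3.5 ty [ 0.001 -0.001 -1.   ] grip 0.998 F [-0.3  0.7  0.4] q [ 0.42  0.65  0.22  1.82 -0.21  0.69  0.82]
```

View pics/s4c.png

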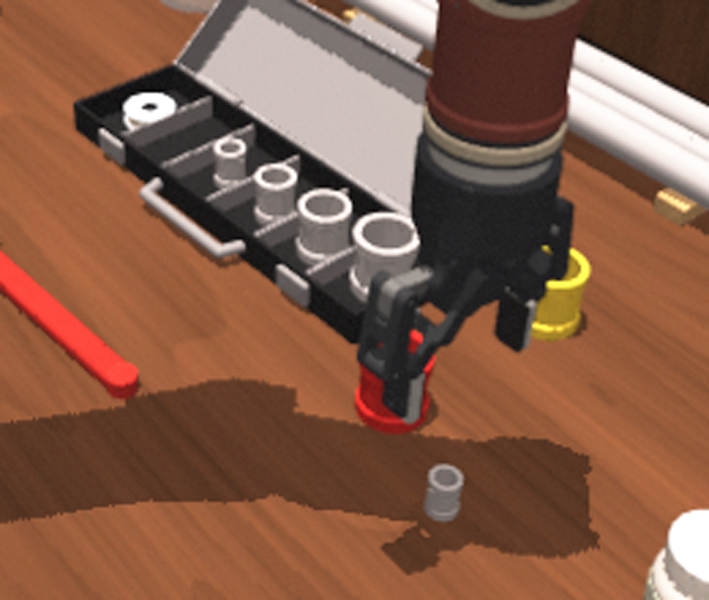

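The 42 now stands in the 5th compartment next to the 51, at crop (324,225). The jaws are above the 22.

Call:
{"fn": "send_rows", "kwargs": {
  "motion": [
    [[0,0.6,0,0,0,0,0],[0,1.2,0,0,0,0,0],[0,1.8,0,0,0,0,0],[0,2.4,0,0,0,0,0],[0,3,0,0,0,0,0],[0,3.5,0,0,0,0,0],[0,3.92,0,0,0,0,0],[0,3.92,0,0,0,0,0],[0,3.92,0,0,0,0,100],[0,3.92,0,0,0,0,255]]
  ],
  "grip_force": 35
}}

```text
clock: 30.3
tcp_pos: [0.4657, -0.319, 0.005]
eef_rot: [-0.515, 0.484, -0.485, 0.515]
ft_force: [0.5, -0.9, 0.1]
grip_width: 0.695
```

Call:
{"fn": "send_rows", "kwargs": {
  "motion": [
    [[0,0,0,0,0,0,255],[0,0,0,0,0,0,255],[0,0,0,0,0,0,255],[0,0,0,0,0,0,255],[0,0,0,0,0,0,255],[0,0,0,0,0,0,255],[0,0,0,0,0,0,255],[0,0,0,0,0,0,255],[0,0,0,0,0,0,255],[0,0,0,0,0,0,255]]
  ]
}}

```text
clock: 31.3
tcp_pos: [0.4656, -0.3188, 0.0049]
eef_rot: [-0.515, 0.484, -0.485, 0.515]
ft_force: [-0.5, 0.5, 6.4]
grip_width: 0.241
```

Call:
{"fn": "send_rows", "kwargs": {
  "motion": [
    [[0,-0.4,0,0,0,0,255],[0,-1,0,0,0,0,255],[0,-1.8,0,0,0,0,255],[0,-2.6,0,0,0,0,255],[0,-3.4,0,0,0,0,255],[0,-4.2,0,0,0,0,255],[0,-5,0,0,0,0,255],[0,-5.6,0,0,0,0,255],[0,-5.6,0,0,0,0,255],[0,-5.6,0,0,0,0,255]]
  ]
}}

```text
clock: 32.3
tcp_pos: [0.4649, -0.3183, 0.1441]
eef_rot: [0.515, -0.485, 0.484, -0.515]
ft_force: [-0.5, 0.1, -1.0]
grip_width: 0.245
```

```bash
python3 st.py
```

```text
t 32.3 tcp [ 0.4649 -0.3183  0.1441] u 0.3461 w 0.4445 yaw 3.5 ty [-0.  0. -1.] grip 0.245 F [-0.5  0.1 -1. ] q [ 0.41  0.59  0.24  1.79 -0.19  0.79  0.81]
```

Call:
{"fn": "send_rows", "kwargs": {
  "motion": [
    [[-0.8,0,0.2,0,0,0,255],[-2.4,0,0.7,0,0,0,255],[-4.2,0,1.2,0,0,0,255],[-6,0,1.7,0,0,0,255],[-7.8,0,2.2,0,0,0,255],[-9.6,0,2.7,0,0,0,255],[-11.4,0,3.2,0,0,0,255],[-13.2,0,3.7,0,0,0,255],[-15,0,4.2,0,0,0,255],[-16.4,0,4.6,0,0,0,255]]
  ]
}}

```text
clock: 33.3
tcp_pos: [0.5541, 0.1014, 0.1427]
eef_rot: [0.516, -0.485, 0.483, -0.515]
ft_force: [-0.3, -0.6, -1.6]
grip_width: 0.246
```

Call:
{"fn": "send_rows", "kwargs": {
  "motion": [
    [[-0.4,0,0.06,0,0,0,255],[-0.51,0,0.06,0,0,0,255],[-0.51,0.6,0.06,0,0,0,255],[-0.51,1.3,0.06,0,0,0,255],[-0.51,2,0.06,0,0,0,255],[-0.51,2.7,0.06,0,0,0,255],[-0.51,3.4,0.06,0,0,0,255],[-0.51,3.4,0.06,0,0,0,255],[-0.51,3.4,0.06,0,0,0,255],[-0.51,3.4,0.06,0,0,0,255]]
  ]
}}

```text
clock: 34.3
tcp_pos: [0.5563, 0.1093, 0.0602]
eef_rot: [-0.514, 0.484, -0.485, 0.515]
ft_force: [0.1, -0.0, 0.1]
grip_width: 0.241
```

```bash
python3 st.py
```

```text
t 34.3 tcp [0.5563 0.1093 0.0602] u -0.0751 w 0.5619 yaw 3.41 ty [ 0.002 -0.    -1.   ] grip 0.241 F [ 0.1 -0.   0.1] q [-0.38  0.72  0.23  1.84 -0.27  0.61  0.08]
```

Target TCP z is about 0.010, which is 2.0 units down; then release.

Call:
{"fn": "send_rows", "kwargs": {
  "motion": [
    [[0,0.4,0,0,0,0,255],[0,0.9,0,0,0,0,255],[0,1.4,0,0,0,0,255],[0,1.8,0,0,0,0,255],[0,2,0,0,0,0,255],[0,2,0,0,0,0,255],[0,2,0,0,0,0,160],[0,2,0,0,0,0,130],[0,2,0,0,0,0,100],[0,2,0,0,0,0,90]]
  ]
}}

```text
clock: 35.3
tcp_pos: [0.5557, 0.1105, 0.0093]
eef_rot: [-0.515, 0.484, -0.484, 0.515]
ft_force: [-0.4, 0.9, -0.5]
grip_width: 0.646
```

Call:
{"fn": "send_rows", "kwargs": {
  "motion": [
    [[0,0,0,0,0,0,90],[0,0,0,0,0,0,90],[0,0,0,0,0,0,90],[0,-0.5,0,0,0,0,90],[0,-1.2,0,0,0,0,90],[0,-2,0,0,0,0,90],[0,-3,0,0,0,0,150],[0,-4,0,0,0,0,255],[0,-5,0,0,0,0,255],[0,-6,0,0,0,0,255]]
  ]
}}

```text
clock: 36.3
tcp_pos: [0.5555, 0.1103, 0.1613]
eef_rot: [-0.515, 0.484, -0.485, 0.515]
ft_force: [0.1, -0.3, -0.5]
grip_width: -0.002
```

```bash
python3 st.py;  python3 -c "
from h import *
s=save('side','s5'); t=save('top','t5')
cv2.imwrite('pics/s5c.png',cv2.resize(s['color'][80:260,170:390],(733,600),interpolation=cv2.INTER_CUBIC)[:,:,::-1])"
```

```text
t 36.3 tcp [0.5555 0.1103 0.1613] u -0.0762 w 0.5612 yaw 3.49 ty [ 0.001  0.    -1.   ] grip -0.002 F [ 0.1 -0.3 -0.5] q [-0.42  0.58  0.29  1.76 -0.21  0.83  0.03]
```

View pics/s5c.png

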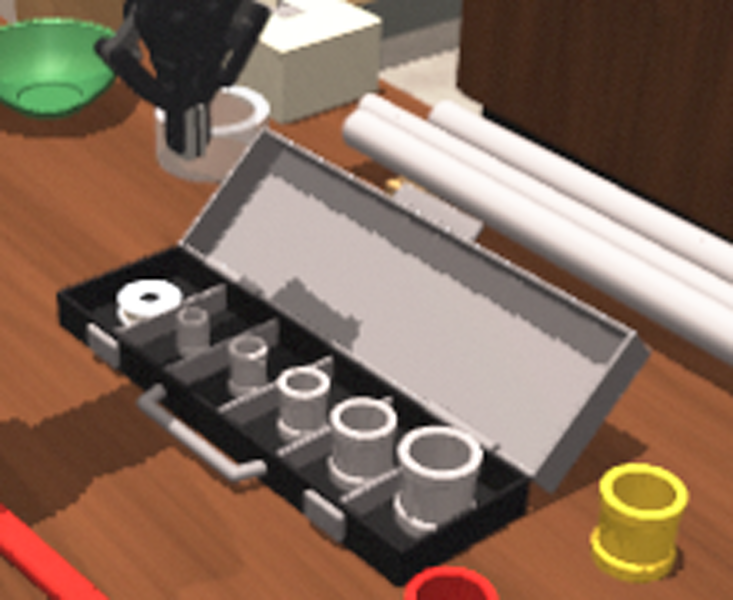

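All six stand in order, spool at crop (150,300) to 51 at (440,470). Next I measure the placed couplings, the lid angle and the pipes' clearance.

```bash
python3 - <<'E'
from h import *
t=load('t5'); s=load('s5')
ex=np.array([.998,.061,0]); ey=np.array([-.061,.998,0]); c=np.array([.5615,.019,0])
# lid model points, predicted pixels for angles: outer tab edge mid (127) & free rim corners
def lid(r,d,y,th): return c+ex*(.056-r*np.cos(th)+d*np.sin(th))+ey*y+np.array([0,0,.03+r*np.sin(th)+d*np.cos(th)])
print('seen top tab ends', [(288/4+140,78/4+100),(430/4+140,62/4+100)],' rim corners',[(35/4+140,130/4+100),(690/4+140,62/4+100)])
print('seen side tab ends',[(170+395/3.33,80+185/3.33),(170+480/3.33,80+225/3.33)],'rim corner', (170+268/3.33,80+130/3.33),(170+632/3.33,80+335/3.33))
for th in (2.2,2.25,2.3,2.35,2.4,2.45):
    P=[lid(.127,0,.04,th),lid(.127,0,-.04,th),lid(.112,0,.1855,th),lid(.112,0,-.1855,th)]
    print(th,'top',proj(t,P).round(1).tolist(),'side',proj(s,P).round(1).tolist())
print('pipe near edge',[onz(t,(x,y),.02).round(3) for x,y in((135,92),(240,84),(350,78))])
hsv=cv2.cvtColor(t['color'],cv2.COLOR_RGB2HSV)
for k,y,z in(('42',-.0915,.05),('34',-.0305,.044),('27',.0305,.04),('22',.0915,.034),('51',-.1525,.056)):
    P=c+ey*y+[0,0,z]; px=proj(t,P)[0].round().astype(int); r=int({'51':13}.get(k,10))
    g=t['color'].min(2); m=(g>130).astype(np.uint8); w=np.zeros_like(m); w[px[1]-r:px[1]+r+1,px[0]-r:px[0]+r+1]=1
    cn=cv2.findContours(m*w,cv2.RETR_EXTERNAL,cv2.CHAIN_APPROX_NONE)[0]
    if not cn: print(k,'no'); continue
    e=cv2.fitEllipse(cv2.convexHull(max(cn,key=cv2.contourArea))); q=onz(t,e[0],z)-c; print(k,'x',(q@ex).round(4),'y-want',(q@ey-y).round(4),np.round(e[1],1))
E
```

```text
seen top tab ends [(212.0, 119.5), (247.5, 115.5)]  rim corners [(148.75, 132.5), (312.5, 115.5)]
seen side tab ends [(288.6186186186186, 135.55555555555554), (314.14414414414415, 147.56756756756755)] rim corner (250.48048048048048, 119.03903903903904) (359.7897897897898, 180.60060060060061)
2.2 top [[211.3, 124.6], [248.2, 120.8], [145.5, 137.5], [314.7, 119.9]] side [[284.9, 129.7], [309.1, 142.8], [243.3, 114.1], [355.8, 176.5]]
2.25 top [[211.3, 123.1], [248.0, 119.3], [145.8, 136.1], [314.1, 118.6]] side [[286.4, 130.6], [310.5, 143.6], [244.6, 114.8], [357.0, 177.1]]
2.3 top [[211.3, 121.8], [247.8, 118.0], [146.1, 134.9], [313.6, 117.5]] side [[287.8, 131.5], [311.9, 144.6], [245.9, 115.7], [358.1, 177.9]]
2.35 top [[211.3, 120.6], [247.6, 116.8], [146.5, 133.8], [313.1, 116.5]] side [[289.1, 132.6], [313.2, 145.6], [247.2, 116.6], [359.1, 178.8]]
2.4 top [[211.3, 119.5], [247.4, 115.8], [146.9, 132.8], [312.5, 115.6]] side [[290.4, 133.8], [314.4, 146.8], [248.4, 117.6], [360.1, 179.8]]
2.45 top [[211.4, 118.7], [247.2, 115.0], [147.3, 132.0], [312.0, 114.9]] side [[291.5, 135.1], [315.5, 148.1], [249.5, 118.7], [360.9, 180.8]]
pipe near edge [array([0.834, 0.267, 0.02 ]), array([0.842, 0.002, 0.02 ]), array([ 0.846, -0.278,  0.02 ])]
42 x -0.003 y-want -0.0004 [18.1 19.6]
34 x -0.0025 y-want -0.0005 [14.8 16.9]
27 x 0.0001 y-want -0.0035 [10.1 10.5]
22 x -0.005 y-want 0.0059 [2.7 7. ]
51 x 0.0022 y-want 0.0028 [23.1 26.1]
```

Couplings are centred within 6 mm; the lid is at about 2.41 rad. I'll shut the fingers, turn 90° and go behind the lid.

Call:
{"fn": "send_rows", "kwargs": {
  "motion": [
    [[0.2,0,0.6,0,1,0,255],[0.6,0,1.5,0,2,0,255],[1,0,2.4,0,3,0,255],[1.4,0,3.3,0,4,0,255],[1.8,0,4.2,0,5,0,255],[2.2,0,5.1,0,6,0,255],[2.6,0,6,0,7,0,255],[3,0,6.9,0,8,0,255],[3.4,0,7.8,0,9,0,255],[3.66,0,8.21,0,10,0,255]]
  ]
}}

```text
clock: 37.4
tcp_pos: [0.7669, 0.0308, 0.158]
eef_rot: [0.081, -0.702, 0.703, -0.081]
ft_force: [0.7, -0.6, -0.1]
grip_width: 0.002
```

Call:
{"fn": "send_rows", "kwargs": {
  "motion": [
    [[0,0,0,0,0.7,0,255],[0,0,0,0,1.25,0,255],[0,0,0,0,1.25,0,255],[0,0,0,0,1.25,0,255],[0,0,0,0,1.25,0,255],[0,0,0,0,1.25,0,255],[0,0,0,0,1.25,0,255],[0,0,0,0,1.25,0,255],[0,0,0,0,1.25,0,255],[0,0,0,0,1.25,0,255]]
  ]
}}

```text
clock: 38.4
tcp_pos: [0.7661, 0.0316, 0.1594]
eef_rot: [0.022, -0.707, 0.707, -0.022]
ft_force: [0.5, -0.2, 0.4]
grip_width: 0.004
```

```bash
python3 st.py
```

```text
t 38.4 tcp [0.7661 0.0316 0.1594] u 0.0152 w 0.7665 yaw -86.5 ty [ 0. -0. -1.] grip 0.004 F [ 0.5 -0.2  0.4] q [-0.35  0.96  0.68  1.1  -0.57  1.26 -1.22]
```

Call:
{"fn": "send_rows", "kwargs": {
  "motion": [
    [[0,0.5,0,0,0,0,255],[0,1.1,0,0,0,0,255],[0,1.7,0,0,0,0,255],[0,2.3,0,0,0,0,255],[0,2.9,0,0,0,0,255],[0,3.4,0,0,0,0,255],[0,3.8,0,0,0,0,255],[0,3.94,0,0,0,0,255],[0,3.94,0,0,0,0,255],[0,3.94,0,0,0,0,255]]
  ]
}}

```text
clock: 39.4
tcp_pos: [0.7667, 0.0315, 0.0616]
eef_rot: [0.021, -0.707, 0.707, -0.022]
ft_force: [0.6, -0.1, 0.1]
grip_width: 0.001
```

Call:
{"fn": "send_rows", "kwargs": {
  "motion": [
    [[0.6,0,0,0,0,0,255],[1.25,0,0,0,0,0,255],[1.42,-0.28,0,0,0,0,255],[1.6,-0.56,0,0,0,0,255],[1.76,-0.84,0,0,0,0,255],[1.96,-1.08,0,0,0,0,255],[2.16,-1.32,0,0,0,0,255],[2.38,-1.52,0,0,0,0,255],[2.64,-1.72,0,0,0,0,255],[2.88,-1.92,0,0,0,0,255]]
  ]
}}

```text
clock: 40.4
tcp_pos: [0.6949, 0.0271, 0.1103]
eef_rot: [0.021, -0.707, 0.707, -0.023]
ft_force: [4.6, -0.3, 2.5]
grip_width: 0.003
```

```bash
python3 st.py;  python3 -c "
from h import *
s=save('side','s6')
cv2.imwrite('pics/s6c.png',cv2.resize(s['color'][60:240,170:390],(733,600),interpolation=cv2.INTER_CUBIC)[:,:,::-1])"
```

```text
t 40.4 tcp [0.6949 0.0271 0.1103] u 0.0154 w 0.6952 yaw -86.48 ty [ 0.003 -0.    -1.   ] grip 0.003 F [ 4.6 -0.3  2.5] q [-0.4   0.89  0.67  1.42 -0.6   1.03 -1.12]
```

View pics/s6c.png

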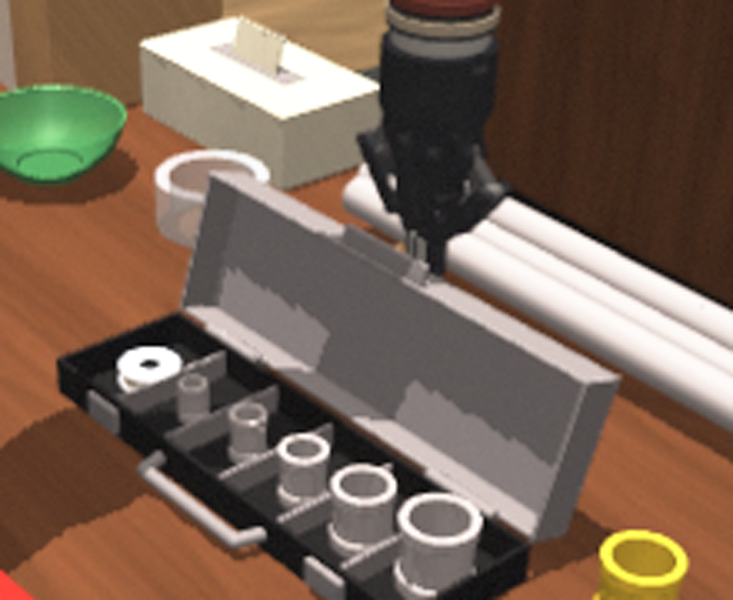

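The lid follows on a light 4.6 N push, and is at about 1.9 rad. I'll continue the arc.

Call:
{"fn": "send_rows", "kwargs": {
  "motion": [
    [[0.26,-0.16,0,0,0,0,255],[0.56,-0.28,0,0,0,0,255],[0.92,-0.4,0,0,0,0,255],[1.24,-0.52,0,0,0,0,255],[1.6,-0.62,0,0,0,0,255],[1.94,-0.7,0,0,0,0,255],[2.28,-0.76,0,0,0,0,255],[2.68,-0.76,0,0,0,0,255],[3.06,-0.74,0,0,0,0,255],[3.44,-0.69,0,0,0,0,255]]
  ]
}}

```text
clock: 41.45
tcp_pos: [0.6066, 0.0219, 0.1254]
eef_rot: [0.022, -0.707, 0.707, -0.021]
ft_force: [1.6, -0.6, -0.5]
grip_width: 0.001
```

```bash
python3 st.py;  python3 -c "
from h import *
s=save('side','s7')
cv2.imwrite('pics/s7c.png',cv2.resize(s['color'][60:240,170:390],(733,600),interpolation=cv2.INTER_CUBIC)[:,:,::-1])"
```

```text
t 41.45 tcp [0.6066 0.0219 0.1254] u 0.0152 w 0.6067 yaw -86.51 ty [-0.002 -0.    -1.   ] grip 0.001 F [ 1.6 -0.6 -0.5] q [-0.47  0.76  0.68  1.69 -0.58  0.91 -1.06]
```

View pics/s7c.png

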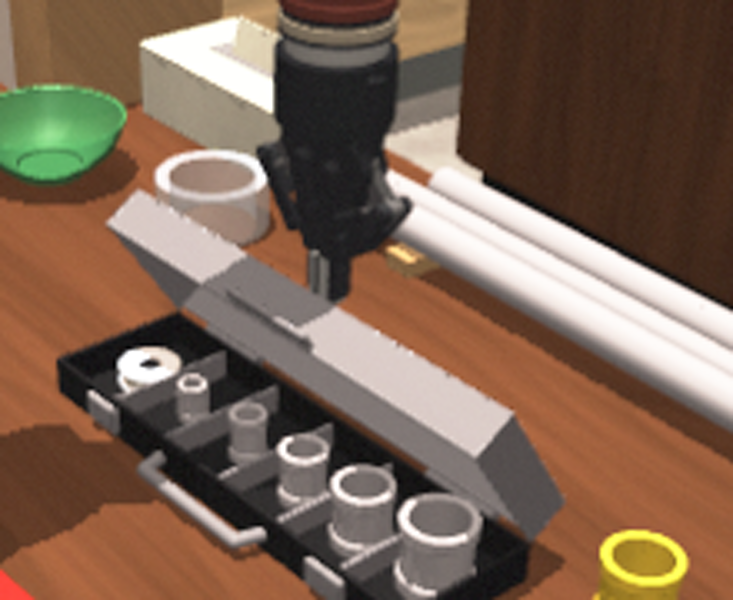

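The lid is past upright, at about 1 rad, with the fingertip on its outer face. I'll press it down along the rest of the arc.

Call:
{"fn": "send_rows", "kwargs": {
  "motion": [
    [[0.36,0.09,0,0,0,0,255],[0.74,0.25,0,0,0,0,255],[1.12,0.41,0,0,0,0,255],[1.44,0.65,0,0,0,0,255],[1.72,0.87,0,0,0,0,255],[2.04,1.13,0,0,0,0,255],[2.28,1.43,0,0,0,0,255],[2.52,1.75,0,0,0,0,255],[2.7,2,0,0,0,0,255],[2.8,2.2,0,0,0,0,255]]
  ]
}}

```text
clock: 42.5
tcp_pos: [0.538, 0.0178, 0.0702]
eef_rot: [-0.022, 0.707, -0.707, 0.021]
ft_force: [0.0, 0.3, 2.5]
grip_width: 0.003
```

Call:
{"fn": "send_rows", "kwargs": {
  "motion": [
    [[0,0.06,0,0,0,0,255],[0,0.1,0,0,0,0,255],[0,0.14,0,0,0,0,255],[0,0.18,0,0,0,0,255],[0,0.22,0,0,0,0,255],[0,0.24,0,0,0,0,255],[0,0.26,0,0,0,0,255],[0,0.28,0,0,0,0,255],[0,0.28,0,0,0,0,255],[0,0.28,0,0,0,0,255]]
  ]
}}

```text
clock: 43.5
tcp_pos: [0.5386, 0.0177, 0.0651]
eef_rot: [-0.021, 0.707, -0.706, 0.022]
ft_force: [-3.1, 1.0, 8.2]
grip_width: 0.0
```

```bash
python3 st.py
```

```text
t 43.5 tcp [0.5386 0.0177 0.0651] u 0.0152 w 0.5386 yaw -86.51 ty [ 0.     0.001 -1.   ] grip 0.0 F [-3.1  1.   8.2] q [-0.45  0.75  0.61  1.93 -0.67  0.68 -0.94]
```

Call:
{"fn": "send_rows", "kwargs": {
  "motion": [
    [[0,0.02,0,0,0,0,255],[0,0.04,0,0,0,0,255],[0,0.05,0,0,0,0,255],[0,0.05,0,0,0,0,255],[0,0.05,0,0,0,0,255],[0,0.05,0,0,0,0,255],[0,0.05,0,0,0,0,255],[0,0.05,0,0,0,0,255],[0,0.05,0,0,0,0,255],[0,0.05,0,0,0,0,255]]
  ]
}}

```text
clock: 44.5
tcp_pos: [0.5386, 0.0177, 0.065]
eef_rot: [-0.021, 0.707, -0.706, 0.022]
ft_force: [-5.3, 1.0, 16.8]
grip_width: 0.004
```

Call:
{"fn": "send_rows", "kwargs": {
  "motion": [
    [[0,-0.1,0,0,0,0,255],[0,-0.4,0,0,0,0,255],[0,-1,0,0,0,0,255],[0,-1.8,0,0,0,0,255],[0,-2.8,0,0,0,0,255],[0,-3.8,0,0,0,0,255],[0,-4.8,0,0,0,0,255],[0,-5.8,0,0,0,0,255],[0,-6,0,0,0,0,255],[0,-6,0,0,0,0,255]]
  ]
}}

```text
clock: 45.5
tcp_pos: [0.539, 0.0178, 0.2134]
eef_rot: [-0.021, 0.707, -0.707, 0.022]
ft_force: [0.0, -0.9, -0.6]
grip_width: 0.002
```

```bash
python3 st.py; python3 - <<'E'
from h import *
s=save('side','s8')
ex=np.array([.998,.061,0]); ey=np.array([-.061,.998,0]); c=np.array([.5615,.019,0])
for th in (0,.06,.12):
  P=[c+ex*(.056-.112*np.cos(th)+.035*np.sin(th))+ey*y+np.array([0,0,.03+.112*np.sin(th)+.035*np.cos(th)]) for y in(.1855,-.1855)]
  P+= [c+ex*(.056-.127*np.cos(th))+ey*y+np.array([0,0,.03+.127*np.sin(th)]) for y in(.04,-.04)]
  q=proj(s,P); print(th,((q-[170,80])*733/220).round(0).tolist())
cv2.imwrite('pics/s8c.png',cv2.resize(s['color'][80:260,170:390],(733,600),interpolation=cv2.INTER_CUBIC)[:,:,::-1])
E
```

```text
t 45.5 tcp [0.539  0.0178 0.2134] u 0.0151 w 0.5391 yaw -86.48 ty [ 0.002  0.    -1.   ] grip 0.002 F [ 0.  -0.9 -0.6] q [-0.57  0.56  0.79  1.79 -0.47  0.99 -1.1 ]
0 [[51.0, 250.0], [403.0, 508.0], [154.0, 389.0], [227.0, 445.0]]
0.06 [[53.0, 241.0], [407.0, 497.0], [154.0, 379.0], [228.0, 436.0]]
0.12 [[56.0, 232.0], [411.0, 486.0], [154.0, 370.0], [228.0, 426.0]]
```

View pics/s8c.png

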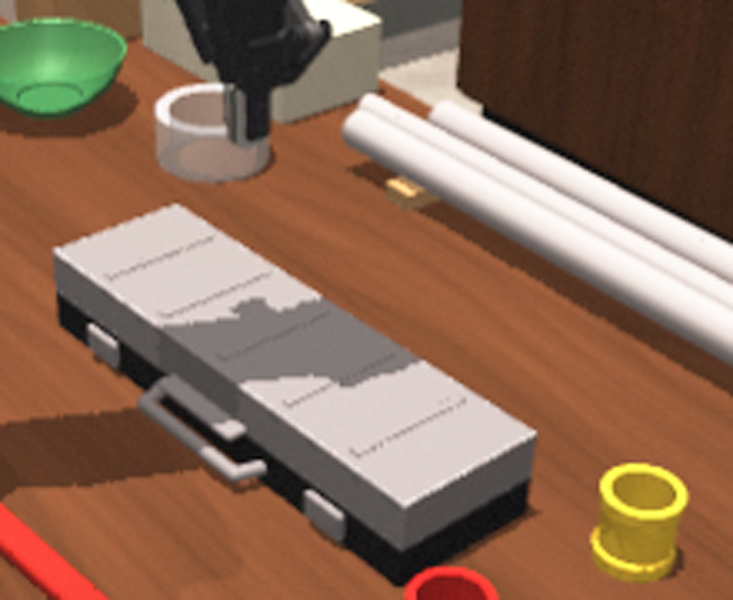

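The lid's front corners are at crop (54,248) and (403,506). The prediction for fully shut is (51,250) and (403,508). The hard stop came at z = 0.065 and the gripper is clear, so I'm handing in.

```bash
python3 -c "
from rig import hand_in
print(hand_in())"
```

```text
the job is handed in; nothing more can be done
None
```

The four loose couplings are back in the case in size order from the 51 to the spool (42, 34, 27, 22), the lid is shut, and the job was handed in at about 45.5 s of the 112 s.

- **Placement:** Before the lid closed, a top-view check put the couplings within about 6 mm of their compartment centres, and the side view showed them all upright. The 22's rim was poorly segmented in that check, so its offset (about 6 mm) is the least certain. The 51 and the spool were left where they were.
- **Lid:** Pushing down met a hard stop with the fingertip at z = 65 mm, the shut height, at 8 and then 17 N. The last picture's lid corners match the fully shut prediction to about 3 enlarged pixels, roughly 0.02 rad.
- **Final state:** The gripper was raised about 15 cm clear with near-zero force. The couplings can't be seen under the shut lid, so their final pose rests on the check made before closing. No check failed or disagreed.

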